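# Seat a keyed drive shaft in a spring-loaded pulley hub and hold it home

## Task

Take the keyed drive shaft (orange head) out of the wooden block, enter it upright in the bore of the bench-mounted pulley, turn it until its key slips into the keyway, and push it fully home against the spring until its flange sits on the hub. A mate will tighten the set screw, so finish while still holding the shaft pushed down with the gripper: do not let go. Leave the plain blue-headed shaft and everything else lying on the bench where it is.

Things in the scene. Friction and masses are not known exactly. Their poses are not given: they have to be found in the camera images.
- keyed_shaft: Loose steel shaft, ~0.28 kg, upright in a hole of the wooden block. Origin: centre of the shoulder (flange underside), z up, x to the key side (white lines on head and flange). Flange 40 mm across to z = 6 mm, then an orange round head 28 mm across, z = 6 to 42 mm: grip it there from above, any yaw. Below the shoulder: round shaft 20 mm across, 52 mm long
- shaft_tip (a point): Lower end of the keyed shaft, on its axis 52 mm below its origin, same axes. The lowest 4 mm taper to 15 mm across. The brass key on the +x side is 6 mm wide, reaches 14 mm from the axis and runs from the shoulder down 36 mm (plus a 4 mm wide nose, 2 mm long), so the lowest 14 mm are a plain round pilot
- rack: Fixed wooden block 180 x 80 x 70 mm (x, y, z), origin under its centre. Two blind holes 30 mm across, 60 mm deep in its top at x = -45 and +45 mm, y = 0. One shaft hangs in each by its flange, which rests on the block's top; which shaft is in which hole varies
- bore (a point): Centre of the bore's mouth on the hub's flat top face, 85 mm above the bench; z up, x towards the keyway (red mark on the white face). Bore vertical, 21.5 mm across, 60 mm deep with a spring plate in it. Keyway 8 mm wide, out to 16.5 mm from the axis, full depth, open at the top
- stand: Fixed round grey stand 124 mm across, 14 mm high, that carries the pulley; origin under its centre, below the bore. Pulley: toothed wheel 84 mm across up to 60 mm above the bench, then a hub 52 mm across up to 85 mm. The pulley can turn about the vertical axis, stiffly (0.4 N m friction), up to 1.6 rad either way
- ejector (a joint): Downward travel (m) of the brass spring plate in the bore. At 0 its top is 37 mm below the mouth; the shaft's end has pushed it to 0.015 when the flange sits on the hub (stop at 0.019). It pushes up with about 5.4 N at 0 and 10 N at 0.015, so a shaft let go springs back up
- plain_shaft: Same shaft without a key, blue head, in the other hole of the block; leave it. Origin and sizes as the keyed shaft
- tape_roll: Yellow tape roll lying flat, 64 mm across, 24 mm high, origin under its centre; leave it
- tack_jar: Jar 52 mm across, 65 mm high, black cap, origin under its centre; leave it
- glue_bottle: Bottle 56 mm across, 150 mm high, red cap, origin under its centre; leave it
- mallet: Hammer lying on the bench at the left side, along its x axis; leave it
- screwdriver: Screwdriver lying on the bench at the right side, along its x axis; leave it
- offcut: Wooden offcut 90 x 50 x 20 mm, origin under its centre; leave it
Mind the look-alikes: they are no part of the job. What is shaped like the keyed_shaft but purple is not meant.

How it is judged:
By the outcome, as a careful person would: the job done as asked, in the order asked, and still so for the second after the job is handed in, while the arm keeps its last pose, push and grip.
It also fails if it takes over 38 s, if anything falls off the work surface, if the arm or the gripper's body presses on something with over 40 N, if the wrist force passes 120 N, or if a joint passes its speed limit or range.

## Robot

A 6-joint arm with a two-finger parallel gripper is mounted at the origin on the work surface. World frame = base frame: x ahead of the robot, y to its left, z up, the work surface at z = 0. Lengths are in m, angles in rad, forces in N, time in s.
With the tool pointing down it reaches from about 0.35 to 1 m from the base axis. Payload 7.1 kg.
Tool frame: the origin (TCP) lies at the very end of the fingers, on their centre line; the grasp point (between the pads) lies 19 mm behind it; x points along the fingers, z is the direction in which the jaws open and shut, and the axes are right-handed (so a half turn about x gives the same grasp; the last joint's range is limited). The gripper opens to 85 mm and grips with 20 to 120 N. Pads are 22 mm wide; open, the fingers measure 114 mm over their backs; the gripper's body (76 mm by 85 mm) begins 54 mm behind the grasp point. The pads swing forward as they close: fully open they stand 13 mm farther back than shut.
Start: joints at [-1.237, 0.423, 1.63, -0, 1.089, -0.019], TCP at [0.216, -0.586, 0.231] pointing down, gripper open.
Joint ranges: [-3, 3], [-0.9, 2.11], [0.09, 2.58], [-1.31, 4.45], [0.11, 2.69], [-2.54, 2.54]. Speed limits (rad/s): [2.39, 2.39, 3.01, 3.14, 3.14, 3.14].

## Interface

Orientations are given as a rotation vector (axis times angle).
In Python, from bench import robot, optics, ticket gives the robot as it stands.
- The arm moves only by the shell command python3 -m pendant 'ROWS' [FORCE]. ROWS is JSON, a list of rows, each a list of 7 numbers: the shift along the world's x, y, z in m, then the turn, a rotation vector about the world's x, y, z in degrees, then the closure, from -1 (fully open) to 1 (shut). A call has 1 to 5 rows; each row shifts and turns the commanded pose from where the row before left it; what a row does not reach is not made up. A row lasts 1/8 s, in which the tool goes at most 62.5 mm and 10.7 degrees, less where a joint would pass 70% of its speed; a pose out of reach is approached as far as the arm can. A call with a gripper value outside its range is refused whole. The fingers move at their own pace and stop on an object; FORCE is the grip in N (left out, the last holds). Time passes only in rows, so rows that do not move let the fingers close. It gives the time, the measured TCP pose, the force and the opening at its end, in the units of the state.
- robot.observe(): the state, without advancing time (a new reading comes with each control period).
- optics.get_image(name): name is "scene" or "top" or "wrist"; returns a dict with "frame" (400x640x3 uint8, blue, green, red), "fx", "fy", "cx", "cy" (pixels), "k1" (the pictures are not rectified: a ray, as slopes to the right and down, at radius r is drawn at 1 + k1 r^2 times it, then the intrinsics apply), "R" (3x3) and "t" (3): a world point X has camera coordinates R X + t. Camera axes: x right, y down, z forward; pixel columns grow to the right and rows downward; lengths in m; the calibration is good to about 2 mm. A picture is of the moment at which its call begins. There is no depth.
- ticket.hand_in(): hands the job in, once; it reports no verdict.
The state is a dict: "clock": time; "joint_pos": joint angles; "qvel": joint speeds; "joint_torque": joint torques, N m; "ee_pos": TCP position; "orientation": TCP orientation; "contact_force": force on the tool from outside, world axes, zero at the start; "torque": the same for the moment, N m; "opening": finger opening in m.
Only numpy, scipy, OpenCV 4.12 (cv2) and the standard library are available. Lean on these libraries where they do the work, as an engineer would, in place of code of your own. Each camera call takes 0.05 s, during which the arm holds its last target.

## Working session

There is one attempt and no reset: what is moved stays moved. The work goes in short steps, Python scripts to look and compute and a shell command to move; the robot and the scene stay as the last step left them, time stands still between calls to the robot, and variables do not carry over. Pictures are saved under pics/ and viewed, and the job is handed in when it is done.

```bash
mkdir -p pics; ls; python3 - <<'E'
from bench import robot, optics
import cv2
s=robot.observe(); print({k:(v if isinstance(v,(float,int)) else [round(float(x),4) for x in v]) for k,v in s.items()})
for n in ("scene","top","wrist"):
    d=optics.get_image(n); cv2.imwrite(f"pics/{n}0.png",d["frame"]); print(n,d["fx"],d["fy"],d["cx"],d["cy"],d["k1"],d["R"],d["t"])
E
```

```text
pics
{'clock': 0.0, 'joint_pos': [-1.237, 0.4238, 1.6307, -0.0, 1.0886, -0.019], 'qvel': [0.0018, -0.0009, -0.0001, -0.0005, -0.0007, -0.001], 'joint_torque': [-0.0008, -55.7384, -28.1738, -0.0003, 0.0072, 0.0], 'ee_pos': [0.2158, -0.586, 0.2306], 'orientation': [0.9464, 1.357, -0.9449], 'contact_force': [-1.6977, 0.3902, -0.7662], 'torque': [-0.0307, -0.0056, 0.0135], 'opening': 0.08598096754870446}
scene 390.4659548470761 390.4659548470761 320.1075223135475 204.9606187659762 -0.09518929473592343 [[-0.50083696  0.86549322  0.00915496]
 [ 0.48021508  0.28665599 -0.82898843]
 [-0.72010819 -0.4107917  -0.55919082]] [ 0.28313884 -0.17898432  1.358947  ]
top 428.8623420114478 428.8623420114478 322.6643638649669 195.31250924847353 0.03706909750918583 [[ 0.01548221 -0.99932539 -0.03330259]
 [-0.98486315 -0.00949046 -0.17307368]
 [ 0.17264087  0.03547806 -0.98434569]] [-0.00185505  0.53997744  1.0369636 ]
wrist 354.0566640256331 354.0566640256331 319.4521447756363 194.67994904524144 -0.05861823595199075 [[ 0.34590405 -0.93826826 -0.00175033]
 [-0.9061028  -0.33452897  0.25897506]
 [-0.24357361 -0.08799454 -0.96588242]] [-0.62492743 -0.03352226  0.37874243]
```

View pics/scene0.png

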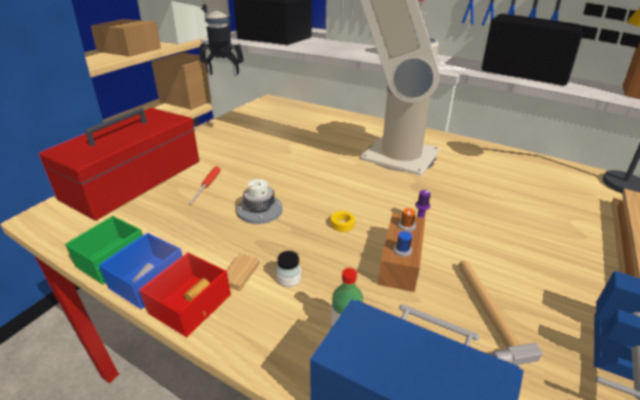

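View pics/top0.png

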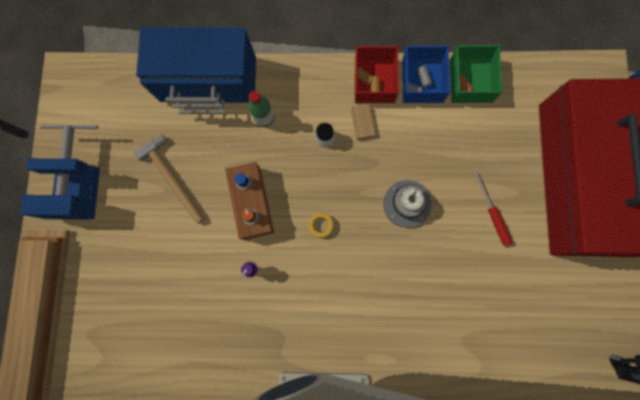

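View pics/wrist0.png

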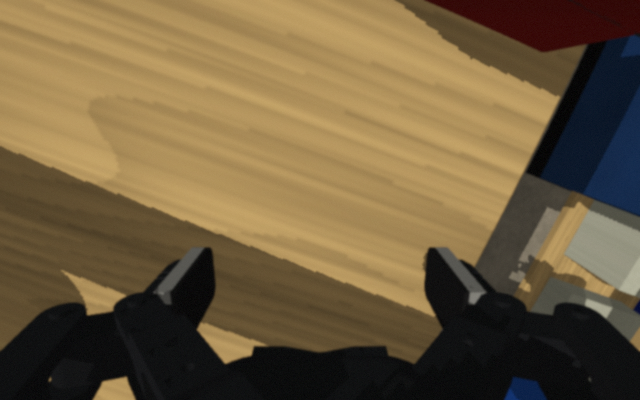

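The scene and top views show the orange head at about (249,216) in the top view and the blue head at (242,181). The purple decoy is at (249,269) and the pulley hub at (411,199). The wrist view shows only bench. Next I measure.

```bash
cat > h.py <<'E'
import numpy as np, cv2
from bench import robot, optics
from scipy.spatial.transform import Rotation as Ro
def ray(d,u,v):
    K=np.array([[d["fx"],0,d["cx"]],[0,d["fy"],d["cy"]],[0,0,1.]])
    # undistort x(1+k1 r^2)
    p=cv2.undistortPoints(np.array([[[u,v]]],float),K,np.array([d["k1"],0,0,0.]))[0,0]
    R=np.array(d["R"]);t=np.array(d["t"])
    return -R.T@t, R.T@np.array([p[0],p[1],1.])
def onz(d,u,v,z):
    o,r=ray(d,u,v); return o+r*(z-o[2])/r[2]
def proj(d,X):
    c=np.array(d["R"])@np.array(X)+np.array(d["t"]); x,y=c[0]/c[2],c[1]/c[2]
    s=1+d["k1"]*(x*x+y*y); return d["fx"]*x*s+d["cx"],d["fy"]*y*s+d["cy"]
def two(a,ua,b,ub):
    o1,r1=ray(a,*ua);o2,r2=ray(b,*ub)
    A=np.stack([r1,-r2],1);s=np.linalg.lstsq(A,o2-o1,rcond=None)[0]
    p,q=o1+r1*s[0],o2+r2*s[1]; return (p+q)/2,np.linalg.norm(p-q)
def crop(d,u,v,w,h,s,name):
    f=d["frame"][v-h:v+h,u-w:u+w]; cv2.imwrite("pics/"+name,cv2.resize(f,None,fx=s,fy=s,interpolation=cv2.INTER_CUBIC))
def st():
    s=robot.observe(); R=Ro.from_rotvec(s["orientation"]).as_matrix()
    print("t %.2f"%s["clock"],"tcp",np.round(s["ee_pos"],4),"x",R[:,0].round(4),"z",R[:,2].round(4),"F",np.round(s["contact_force"],1),"T",np.round(s["torque"],2),"op %.4f"%s["opening"],"q",np.round(s["joint_pos"],2)); return s
E
python3 - <<'E'
from h import *
T=optics.get_image("top");S=optics.get_image("scene")
for n,d in(("top",T),("scene",S)):
    hsv=cv2.cvtColor(d["frame"],cv2.COLOR_BGR2HSV)
    for c,lo,hi in(("orange",(5,170,120),(13,255,255)),("blue",(105,150,60),(125,255,255))):
        m=cv2.inRange(hsv,lo,hi)
        k,l,s,ce=cv2.connectedComponentsWithStats(m)
        for i in range(1,k):
            if s[i,4]>15: print(n,c,s[i],ce[i].round(1))
crop(T,248,200,50,50,6,"t_rack.png");crop(T,408,202,40,40,8,"t_hub.png")
crop(S,405,240,50,50,6,"s_rack.png");crop(S,258,200,40,40,8,"s_hub.png")
E
```

```text
top orange [241 210  12  10  70] [246.7 215.1]
top blue [ 138   28  107   48 4906] [191.6  51.9]
top blue [ 403   46   47   56 2015] [426.7  72.5]
top blue [142  77 101   7 500] [191.   80.9]
top blue [ 27 159  50  12 474] [ 51.7 164.4]
top blue [236 174  10  11  85] [240.5 179.1]
top blue [  21  182   59   34 1064] [ 50.5 202.8]
scene orange [207 167  13  18  33] [213.7 175.6]
scene orange [203 168  12  15  16] [208.6 174.7]
scene orange [403 209  12  17 110] [408.6 216.2]
scene orange [184 277  26  25 109] [196.7 288.9]
scene orange [212 295  18  18  18] [220.5 303.5]
scene orange [188 313  23  23  23] [199. 324.]
scene blue [    0     0   157   222 19321] [54.3 86.7]
scene blue [229   0   7  30 155] [232.   15.2]
scene blue [312   0  13  27 339] [317.9  12.6]
scene blue [468   0   5  23  43] [470.9   8.7]
scene blue [485   3   8  17  44] [490.   10.3]
scene blue [509   5   5  10  36] [511.4  10.2]
scene blue [530   8   5  10  31] [532.6  13.3]
scene blue [552  11   5  10  35] [554.5  16.3]
scene blue [189  49  11   5  38] [194.9  51. ]
scene blue [198 112  14  11  81] [204.8 117.4]
scene blue [   0  228   51   99 2854] [ 18.  280.2]
scene blue [400 232  11  19 150] [404.6 240.3]
scene blue [ 100  234   67   73 2194] [131.  267.7]
scene blue [ 595  273   45  105 3680] [617.6 324.1]
scene blue [  312   301   210    99 13843] [403.2 363.3]
```

View pics/t_rack.png

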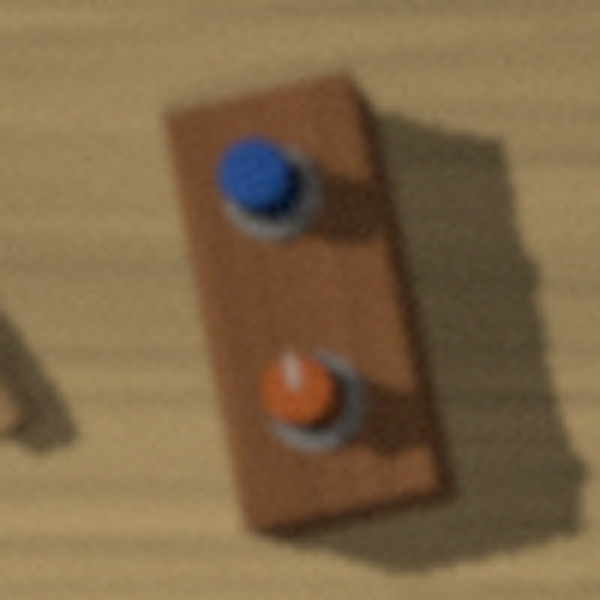

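View pics/t_hub.png

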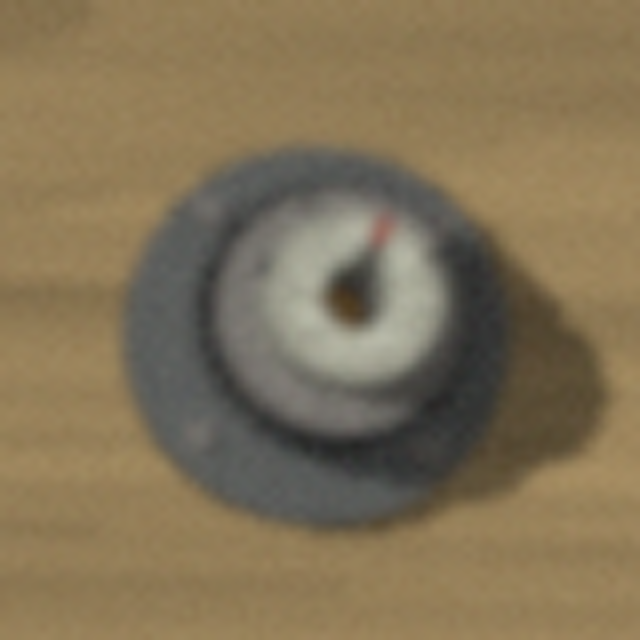

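View pics/s_rack.png

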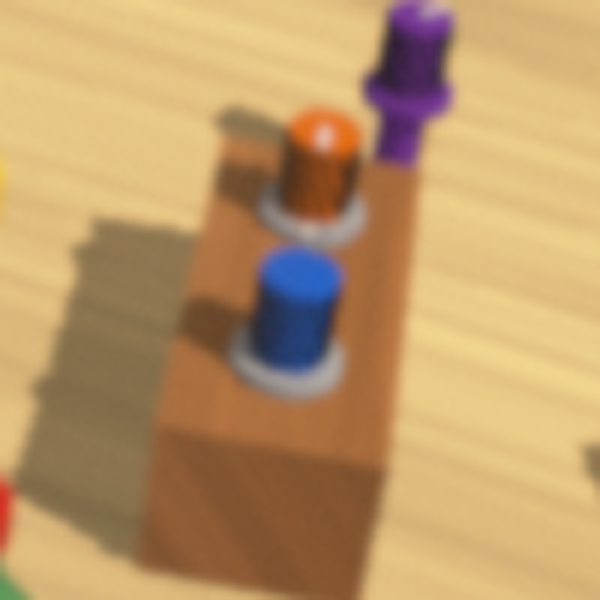

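View pics/s_hub.png

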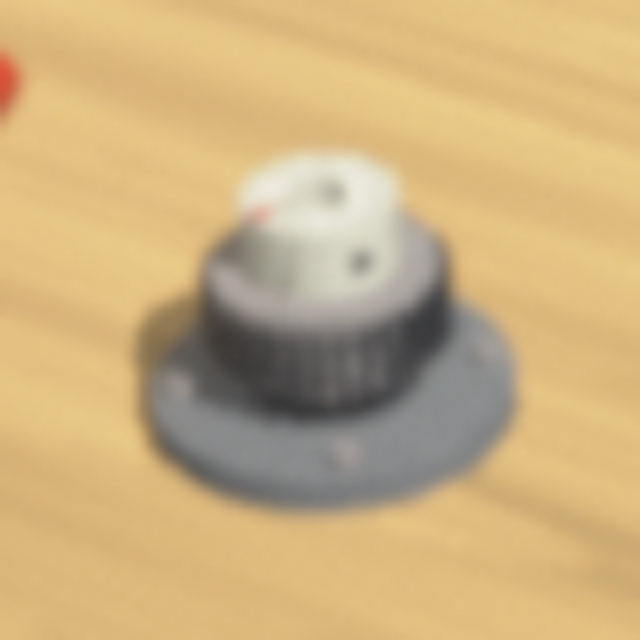

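```bash
python3 - <<'E'
from h import *
T=optics.get_image("top");S=optics.get_image("scene")
tc=lambda o,s,u,v:(o[0]+(u+.5)/s-.5,o[1]+(v+.5)/s-.5)
oh=tc((198,150),6,299,388); bl=tc((198,150),6,257,175)
os_=tc((355,190),6,324,130)
print("orange",onz(T,*oh,.112),onz(S,*os_,.112),two(T,oh,S,os_))
print("blue",onz(T,*bl,.112))
m=tc((198,150),6,290,360); a=onz(T,*m,.112)-onz(T,*oh,.112); print("key yaw",np.degrees(np.arctan2(a[1],a[0])))
hb=tc((368,162),8,357,290); hs=tc((218,160),8,321,185); rm=tc((368,162),8,381,231)
print("hub",onz(T,*hb,.085),onz(S,*hs,.085),two(T,hb,S,hs))
st_=tc((368,162),8,317,340);print("stand",onz(T,*st_,.014))
a=onz(T,*rm,.085)-onz(T,*hb,.085); print("keyway yaw",np.degrees(np.arctan2(a[1],a[0])),np.linalg.norm(a))
b=[onz(T,*tc((198,150),6,*c),.07) for c in((165,115),(350,70),(452,490),(255,530))]
print("rack",np.mean(b,0),[x.round(3) for x in b])
s=st()
R=Ro.from_rotvec(s["orientation"]).as_matrix()
W=optics.get_image("wrist");c=-np.array(W["R"]).T@np.array(W["t"]);print("cam in tcp",R.T@(c-s["ee_pos"]),(np.array(W["R"])@R).round(3))
E
```

```text
orange [0.48135143 0.18007578 0.112     ] [0.48654301 0.18239853 0.112     ] (array([0.48172589, 0.18098509, 0.10859952]), np.float64(0.00038433505592348695))
blue [0.5670591  0.20091916 0.112     ]
key yaw 20.220818919414675
hub [ 0.5292609  -0.21278059  0.085     ] [ 0.52514013 -0.21323397  0.085     ] (array([ 0.52836723, -0.21161193,  0.08733473]), np.float64(0.0017657240535561749))
stand [ 0.52497464 -0.21205617  0.014     ]
keyway yaw -22.574487137120077 0.019693404421113263
rack [0.5241799 0.1882751 0.07     ] [array([0.601, 0.251, 0.07 ]), array([0.621, 0.174, 0.07 ]), array([0.446, 0.124, 0.07 ]), array([0.428, 0.204, 0.07 ])]
t 0.35 tcp [ 0.2159 -0.5864  0.2311] x [-1.e-04  3.e-04 -1.e+00] z [ 3.455e-01 -9.384e-01 -3.000e-04] F [-0. -0.  0.] T [0.03 0.   0.03] op 0.0858 q [-1.24  0.42  1.63  0.    1.09 -0.02]
cam in tcp [-0.14278488  0.06592283  0.00083989] [[ 0.     0.     1.   ]
 [-0.259 -0.966  0.001]
 [ 0.966 -0.259 -0.   ]]
```

The orange head is near (0.483, 0.181), the blue head near (0.567, 0.201), and the bore near (0.527, -0.213). The 88 mm between heads fits the 90 mm hole spacing. I'll pass over the hub first for a close wrist view.

```bash
python3 -m pendant '[[0.031,0.037,0,0,0,0,-1],[0.031,0.037,0,0,0,0,-1],[0.031,0.037,0,0,0,0,-1],[0.031,0.037,0,0,0,0,-1],[0.031,0.037,0,0,0,0,-1]]' 60 && python3 -m pendant '[[0.031,0.037,0,0,0,0,-1],[0.031,0.037,0,0,0,0,-1],[0.031,0.037,0,0,0,0,-1],[0.031,0.037,-0.02,0,0,0,-1],[0.033,0.041,-0.02,0,0,0,-1]]'; python3 -m pendant '[[0,0,0,0,0,0,-1],[0,0,0,0,0,0,-1]]'; python3 - <<'E'
from h import *
st();d=optics.get_image("wrist");cv2.imwrite("pics/w_hub.png",d["frame"]);import pickle;pickle.dump(d,open("w_hub.pkl","wb"))
print(proj(d,[.528,-.2125,.085]))
E
```

```text
clock: 1.02
ee_pos: [0.3719, -0.4003, 0.2315]
orientation: [0.945, 1.355, -0.946]
contact_force: [0.6, -1.0, 0.5]
opening: 0.0852
clock: 1.65
ee_pos: [0.5292, -0.2115, 0.1913]
orientation: [0.946, 1.354, -0.945]
contact_force: [-0.0, -0.6, 1.1]
opening: 0.0857
clock: 1.9
ee_pos: [0.5279, -0.2126, 0.1914]
orientation: [0.945, 1.356, -0.945]
contact_force: [-0.4, -0.1, -0.4]
opening: 0.0852
t 1.90 tcp [ 0.5279 -0.2126  0.1914] x [-3.e-04 -2.e-04 -1.e+00] z [ 3.463e-01 -9.381e-01  1.000e-04] F [-0.4 -0.1 -0.4] T [-0.01 -0.03 -0.05] op 0.0852 q [-0.4   0.39  1.79 -0.    0.96  0.81]
(np.float64(318.32829940406106), np.float64(193.28086689154688))
```

View pics/w_hub.png

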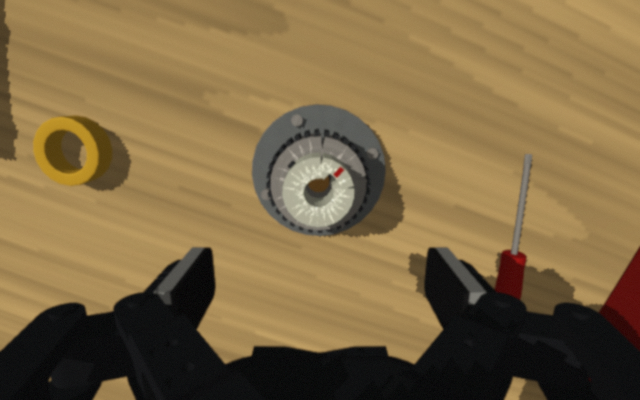

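The wrist picture shows the white hub face around (319,190), with the red keyway mark at about (338,173). I'll fit it more precisely.

```bash
python3 - <<'E'
from h import *
import pickle
d=pickle.load(open("w_hub.pkl","rb"));f=d["frame"]
crop(d,320,185,50,50,8,"w_hubz.png")
hsv=cv2.cvtColor(f,cv2.COLOR_BGR2HSV)
def pick(m,u,v,r=60):
    k,l,s,c=cv2.connectedComponentsWithStats(m)
    return [(s[i],c[i]) for i in range(1,k) if s[i,4]>6 and np.hypot(c[i][0]-u,c[i][1]-v)<r]
mr=cv2.inRange(hsv,(0,120,90),(6,255,255))|cv2.inRange(hsv,(172,120,90),(180,255,255))
for s,c in pick(mr,320,190): print("red",s,c)
mw=cv2.inRange(hsv,(0,0,150),(60,60,255))
for s,c in pick(mw,320,190): print("white",s,c)
mw=cv2.morphologyEx(mw,cv2.MORPH_OPEN,np.ones((2,2)))
cs,_=cv2.findContours(mw,cv2.RETR_EXTERNAL,cv2.CHAIN_APPROX_NONE)
c=max((c for c in cs if abs(c[:,0].mean(0)-[320,190]).max()<30),key=cv2.contourArea)
h=cv2.convexHull(c)[:,0]
P=np.array([onz(d,*p,.085) for p in h])[:,:2]
A=np.c_[2*P,np.ones(len(P))];x=np.linalg.lstsq(A,(P**2).sum(1),rcond=None)[0]
print("circle",x[:2],np.sqrt(x[2]+x[:2]@x[:2]),cv2.fitEllipse(h))
E
```

```text
red [334 167  10  10  52] [338.21153846 171.78846154]
white [310 143   2   7  11] [310.36363636 146.54545455]
white [300 146   3   7  11] [301.         149.45454545]
white [291 152   7   8  23] [294.34782609 155.82608696]
white [337 154   6   5  16] [339.5    156.1875]
white [ 280  157   74   70 3081] [316.15676728 192.53099643]
circle [ 0.52780368 -0.21193263] 0.026348997692033825 ((317.4428405761719, 192.2327880859375), (68.88407135009766, 73.96220397949219), 104.8232192993164)
```

View pics/w_hubz.png

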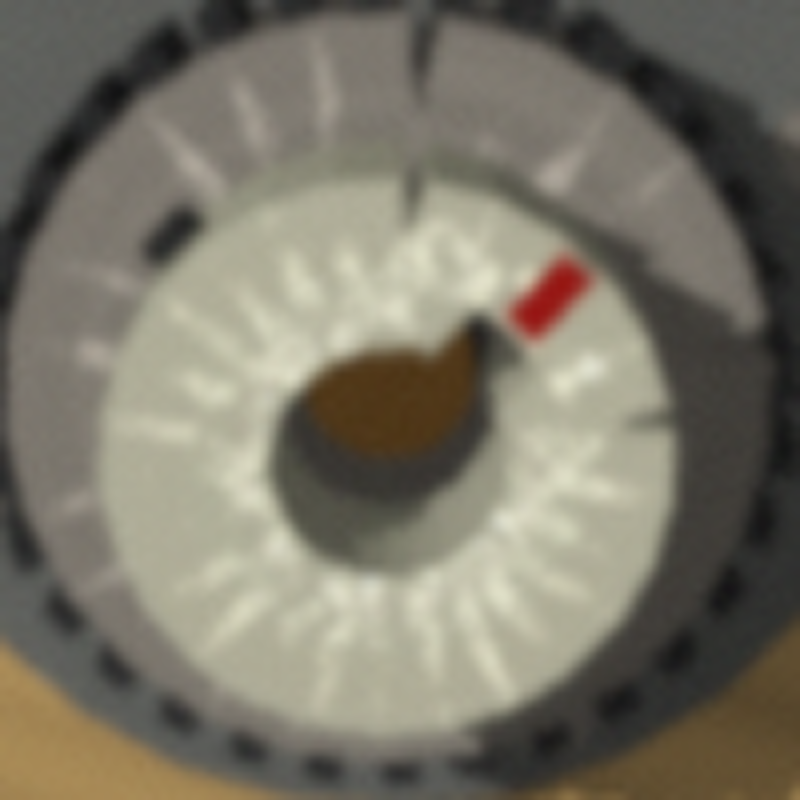

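```bash
python3 -m pendant '[[-0.006,0.049,0.003,0,0,-1,-1],[-0.006,0.049,0.003,0,0,-1,-1],[-0.006,0.049,0.003,0,0,-1,-1],[-0.006,0.049,0.003,0,0,-1,-1],[-0.006,0.049,0.003,0,0,-1,-1]]' >/dev/null && python3 -m pendant '[[-0.005,0.049,0.003,0,0,-1,-1],[-0.005,0.049,0.003,0,0,-0.6,-1],[-0.005,0.050,0.003,0,0,0,-1],[0,0,0,0,0,0,-1],[0,0,0,0,0,0,-1]]'; python3 - <<'E'
from h import *
import pickle
d=pickle.load(open("w_hub.pkl","rb"))
c=onz(d,318.4,192.1,.085);r=onz(d,338.2,171.8,.085);print("bore",c,"keyway yaw",np.degrees(np.arctan2(*(r-c)[[1,0]])),np.linalg.norm(r-c))
st();d=optics.get_image("wrist");cv2.imwrite("pics/w_rack.png",d["frame"]);pickle.dump(d,open("w_rack.pkl","wb"))
u,v=map(int,proj(d,[.483,.181,.112]));print(u,v)
crop(d,u,v,50,50,8,"w_rackz.png")
E
```

```text
clock: 3.2
ee_pos: [0.4832, 0.1794, 0.2157]
orientation: [1.033, 1.311, -1.033]
contact_force: [-0.2, -0.3, 0.3]
opening: 0.0853
bore [ 0.52885145 -0.21224165  0.085     ] keyway yaw -23.07933222781658 0.020676551107103487
t 3.20 tcp [0.4832 0.1794 0.2157] x [ 6.e-04 -2.e-04 -1.e+00] z [ 2.346e-01 -9.721e-01  3.000e-04] F [-0.2 -0.3  0.3] T [-0.03 -0.04 -0.05] op 0.0853 q [ 0.33  0.28  1.88 -0.    0.97  1.67]
316 194
```

View pics/w_rack.png

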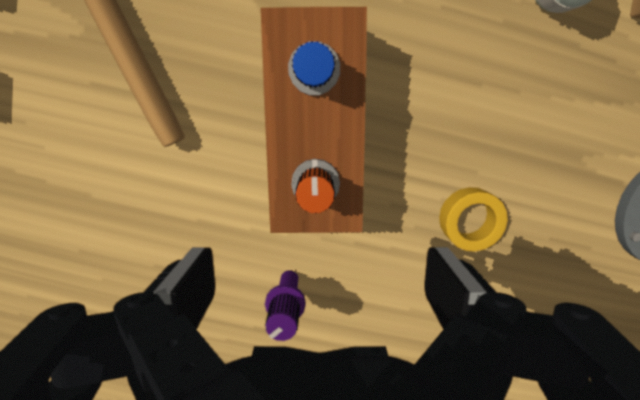

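View pics/w_rackz.png

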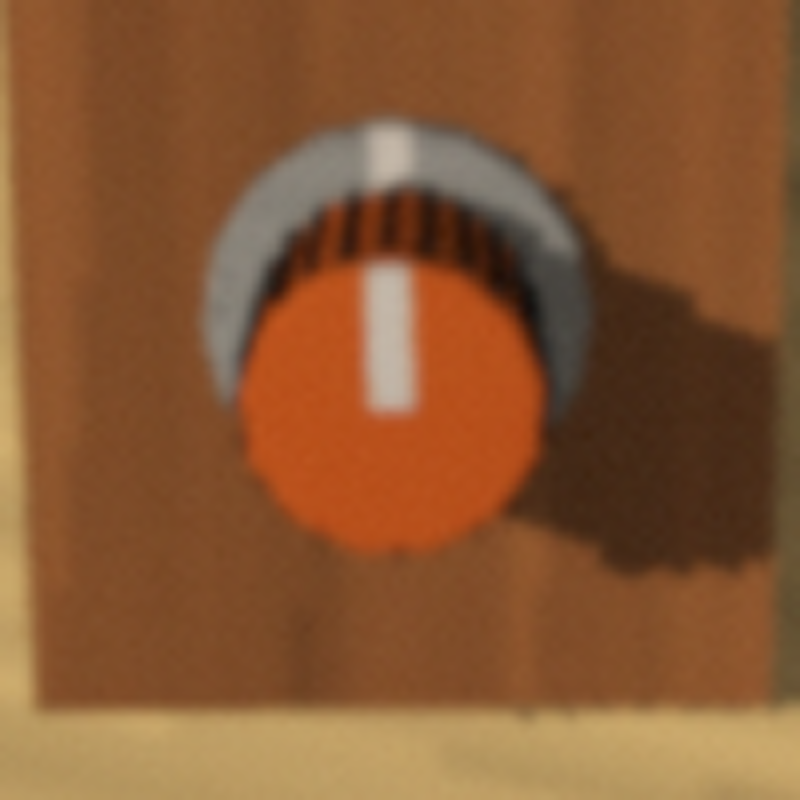

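The wrist view shows the orange head disc centred in the crop at about (394,407) with the white line pointing up. It's the keyed shaft: both the head line and the flange line are visible. The purple decoy stands well clear.

```bash
python3 - <<'E'
from h import *
import pickle
d=pickle.load(open("w_rack.pkl","rb"))
tc=lambda u,v:(266+(u+.5)/8-.5,144+(v+.5)/8-.5)
P=lambda u,v,z=.112:onz(d,*tc(u,v),z)
c=P(394,407);print("head",c,"diam",np.linalg.norm(P(242,407)-P(547,407)),np.linalg.norm(P(394,262)-P(394,552)))
a=P(389,262)-P(392,410);print("mark yaw",np.degrees(np.arctan2(a[1],a[0])))
a=P(390,150,.076)-c;print("via flange",np.degrees(np.arctan2(a[1],a[0])),np.linalg.norm(a[:2]))
print("blue",onz(d,314,63.5,.112)-c)
s=st();z=Ro.from_rotvec(s["orientation"]).as_matrix()[:,2];print("jaw yaw",np.degrees(np.arctan2(z[1],z[0])),"move",c-s["ee_pos"])
E
```

```text
head [0.48270809 0.18196816 0.112     ] diam 0.027481278200830565 0.027048795021203397
mark yaw 14.514709022735554
via flange 16.26451459406939 0.01723335467524933
blue [0.08697124 0.0212989  0.        ]
t 3.25 tcp [0.4832 0.1791 0.2156] x [ 3.e-04 -2.e-04 -1.e+00] z [ 2.338e-01 -9.723e-01  3.000e-04] F [-0.1  0.3  0.1] T [-0.09 -0.03  0.03] op 0.0852 q [ 0.33  0.28  1.88 -0.    0.97  1.67]
jaw yaw -76.47796717979024 move [-0.00044799  0.00289017 -0.10356169]
```

```bash
python3 -m pendant '[[0,0.002,-0.035,0,0,0,-1],[0,0,-0.04,0,0,0,-1],[0,0,-0.04,0,0,0,-1],[0,0,-0.018,0,0,0,-1],[0,0,0,0,0,0,-1]]' && python3 -m pendant '[[0,0,0,0,0,0,1],[0,0,0,0,0,0,1],[0,0,0,0,0,0,1],[0,0,0,0,0,0,1],[0,0,0,0,0,0,1]]' 80; python3 -c "
from h import *
st()"
```

```text
clock: 3.88
ee_pos: [0.4822, 0.1806, 0.0811]
orientation: [1.032, 1.313, -1.037]
contact_force: [-0.0, 0.7, -0.2]
opening: 0.0855
clock: 4.5
ee_pos: [0.4834, 0.1828, 0.0834]
orientation: [1.033, 1.312, -1.031]
contact_force: [-2.4, -0.8, 7.0]
opening: 0.0262
t 4.50 tcp [0.4834 0.1828 0.0834] x [ 1.3e-03  4.0e-04 -1.0e+00] z [ 2.356e-01 -9.718e-01 -1.000e-04] F [-2.4 -0.8  7. ] T [-0.13  0.24 -0.06] op 0.0262 q [ 0.34  0.5   1.96 -0.    0.69  1.67]
```

```bash
python3 -m pendant '[[0,0,0.01,0,0,0,1],[0,0,0.02,0,0,0,1],[0,0,0.03,0,0,0,1],[0,0,0.035,0,0,0,1],[0,0,0.035,0,0,0,1]]' && python3 -m pendant '[[0,0,0,0,0,0,1]]'; python3 - <<'E'
from h import *
st()
for n in("wrist","scene","top"):
    d=optics.get_image(n)
    u,v=map(int,proj(d,[.483,.181,.18]));print(u,v)
    u=min(max(u,60),580);v=min(max(v,60),340)
    crop(d,u,v,60,60,6,n+"_lift.png")
ims=[cv2.resize(cv2.imread(f"pics/{n}_lift.png"),(400,400)) for n in("wrist","scene")]
cv2.imwrite("pics/lift.png",np.hstack(ims))
E
```

```text
clock: 5.12
ee_pos: [0.4824, 0.1824, 0.2136]
orientation: [1.032, 1.313, -1.033]
contact_force: [0.8, 0.8, -3.2]
opening: 0.0262
clock: 5.25
ee_pos: [0.4845, 0.1831, 0.2151]
orientation: [1.036, 1.309, -1.028]
contact_force: [-0.3, -0.6, -2.9]
opening: 0.0258
t 5.25 tcp [0.4845 0.1831 0.2151] x [ 0.0054  0.0019 -1.    ] z [ 2.355e-01 -9.719e-01 -6.000e-04] F [-0.3 -0.6 -2.9] T [ 0.01 -0.04 -0.02] op 0.0258 q [0.34 0.29 1.88 0.   0.97 1.67]
321 231
412 184
240 209
```

View pics/lift.png

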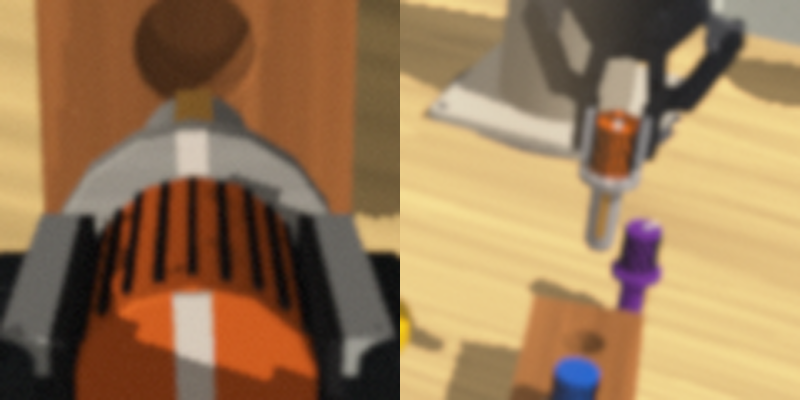

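The shaft is held upright, its weight reads about 2.9 N, and the key faces tool +y. I'll carry it over the hub with about 12° of yaw still to turn, so that it can enter the pilot first and then turn into the keyway.

```bash
python3 -m pendant '[[0.003,-0.03,0,0,0,-2,1],[0.006,-0.048,0,0,0,-3,1],[0.006,-0.048,0,0,0,-3,1],[0.006,-0.048,0,0,0,-3,1],[0.006,-0.048,0,0,0,-3,1]]' >/dev/null && python3 -m pendant '[[0.006,-0.048,0,0,0,-3,1],[0.006,-0.048,0,0,0,-3,1],[0.005,-0.048,0,0,0,-3,1],[0.002,-0.029,0,0,0,-2.5,1],[0,0,0,0,0,0,1]]' && python3 -m pendant '[[0,0,-0.02,0,0,0,1],[0,0,-0.02,0,0,0,1],[0,0,0,0,0,0,1],[0,0,0,0,0,0,1]]'; python3 - <<'E'
from h import *
import pickle
st();st()
ims=[]
for n in("wrist","scene","top"):
    d=optics.get_image(n);pickle.dump(d,open(f"h_{n}.pkl","wb"))
    u,v=map(int,proj(d,[.528,-.212,.12]));print(n,u,v)
    u=min(max(u,60),580);v=min(max(v,60),340)
    crop(d,u,v,60,60,6,n+"_hov.png")
    cv2.imwrite(f"pics/{n}_hovf.png",d["frame"])
ims=[cv2.resize(cv2.imread(f"pics/{n}_hov.png"),(400,400)) for n in("wrist","scene")]
cv2.imwrite("pics/hov.png",np.hstack(ims))
E
```

```text
clock: 6.65
ee_pos: [0.528, -0.214, 0.2103]
orientation: [1.362, 1.105, -1.364]
contact_force: [0.7, 0.6, -3.6]
opening: 0.0256
clock: 7.15
ee_pos: [0.529, -0.2119, 0.1723]
orientation: [1.36, 1.105, -1.36]
contact_force: [-0.3, -0.4, -3.0]
opening: 0.026
t 7.15 tcp [ 0.529  -0.2119  0.1723] x [-5.e-04  3.e-04 -1.e+00] z [-2.052e-01 -9.787e-01 -2.000e-04] F [-0.3 -0.4 -3. ] T [ 0.04 -0.02  0.02] op 0.0260 q [-0.4   0.42  1.8   0.    0.93  1.38]
t 7.15 tcp [ 0.529  -0.2119  0.1723] x [-5.e-04  3.e-04 -1.e+00] z [-2.052e-01 -9.787e-01 -2.000e-04] F [-0.3 -0.4 -3. ] T [ 0.04 -0.02  0.02] op 0.0260 q [-0.4   0.42  1.8   0.    0.93  1.38]
wrist 319 219
scene 256 171
top 414 195
```

View pics/hov.png

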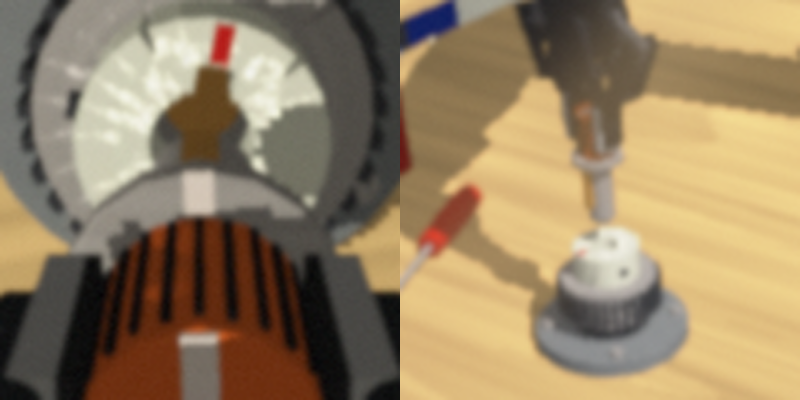

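View pics/top_hov.png

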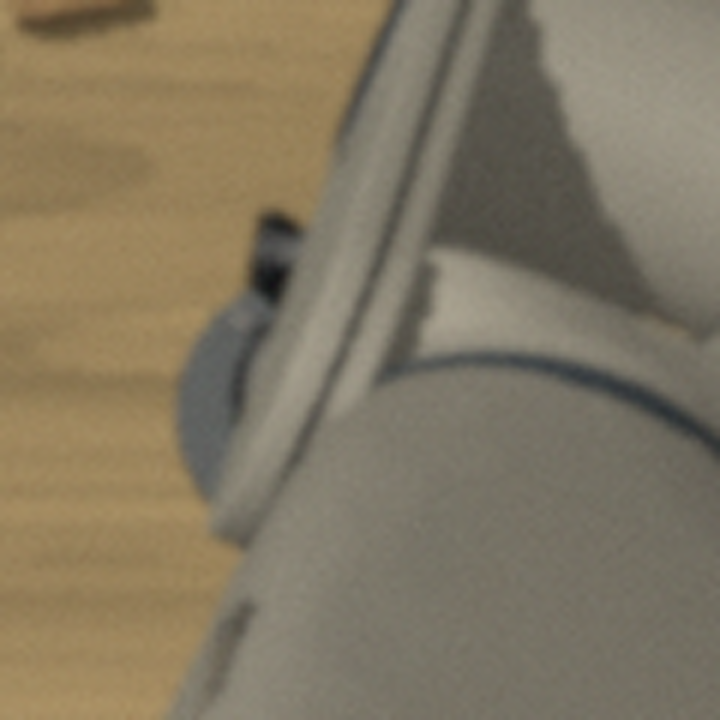

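The wrist view shows the shaft hovering over the hub. The hub disc is centred at about u=319 and the shaft stripe at about 319, so they line up within roughly 0.5 mm. The keyway mark lies to the right of the key, as intended before the turn. Next I enter the pilot.

```bash
python3 -m pendant '[[0,0,-0.012,0,0,0,1],[0,0,-0.008,0,0,0,1],[0,0,-0.004,0,0,0,1],[0,0,0,0,0,0,1]]'; python3 -m pendant '[[0,0,-0.004,0,0,0,1],[0,0,-0.003,0,0,0,1],[0,0,0,0,0,0,1],[0,0,0,0,0,0,1]]'; python3 - <<'E'
from h import *
st()
d=optics.get_image("wrist");crop(d,320,200,60,60,6,"e1.png")
E
```

```text
clock: 7.8
ee_pos: [0.5287, -0.2124, 0.1478]
orientation: [1.36, 1.105, -1.361]
contact_force: [-0.3, 0.2, -2.8]
opening: 0.026
clock: 8.3
ee_pos: [0.529, -0.2124, 0.1413]
orientation: [1.36, 1.104, -1.36]
contact_force: [0.6, -0.3, -3.9]
opening: 0.026
t 8.30 tcp [ 0.529  -0.2124  0.1413] x [-0.  0. -1.] z [-0.2059 -0.9786 -0.    ] F [ 0.6 -0.3 -3.9] T [ 0.11 -0.03 -0.02] op 0.0260 q [-0.4   0.46  1.81  0.    0.86  1.38]
```

View pics/e1.png

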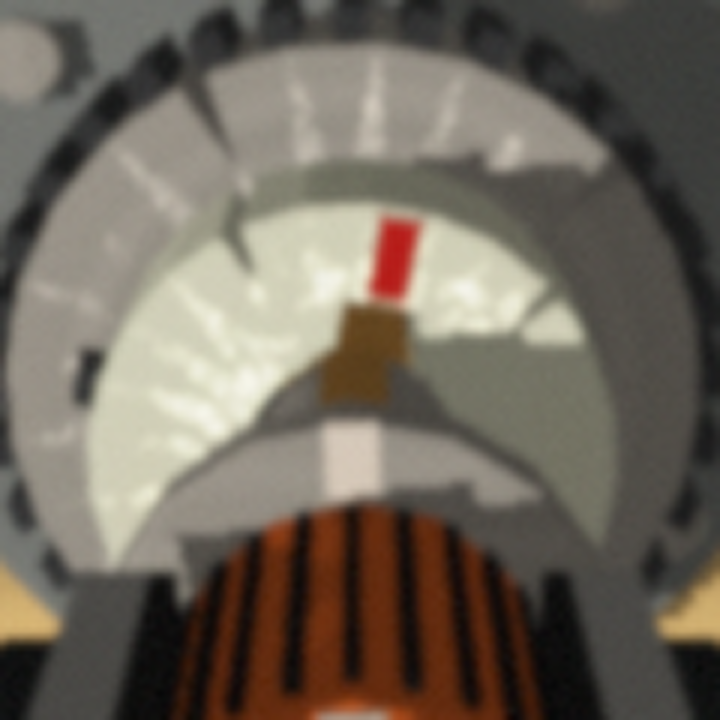

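The pilot is about 9 mm in the bore with no side force. The key is at about u=355 in the crop, and the keyway is slightly to the right. Now I turn it to the keyway.

```bash
python3 -m pendant '[[0,0,0,0,0,-6,1],[0,0,0,0,0,-6,1],[0,0,0,0,0,0,1],[0,0,0,0,0,0,1]]'; python3 - <<'E'
from h import *
st()
d=optics.get_image("wrist");crop(d,320,200,60,60,6,"e2.png")
E
```

```text
clock: 8.85
ee_pos: [0.529, -0.2125, 0.1414]
orientation: [1.508, 0.983, -1.508]
contact_force: [0.2, -0.1, -2.8]
opening: 0.0259
t 8.85 tcp [ 0.529  -0.2125  0.1414] x [ 1.e-04 -1.e-04 -1.e+00] z [-0.4031 -0.9152  0.    ] F [ 0.2 -0.1 -2.8] T [-0.02 -0.01  0.06] op 0.0259 q [-0.4   0.46  1.81 -0.    0.86  1.58]
```

View pics/e2.png

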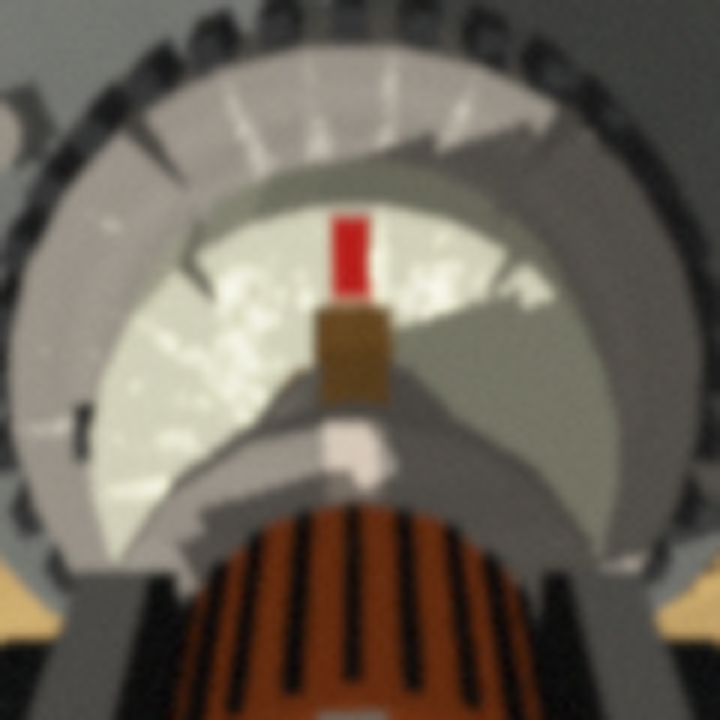

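The red mark (350), the keyway and key (355) and the flange line (352) now lie in one line, so I go down gently.

```bash
python3 -m pendant '[[0,0,-0.004,0,0,0,1],[0,0,-0.003,0,0,0,1],[0,0,-0.003,0,0,0,1],[0,0,0,0,0,0,1]]'; python3 -m pendant '[[0,0,-0.005,0,0,0,1],[0,0,-0.005,0,0,0,1],[0,0,-0.005,0,0,0,1],[0,0,0,0,0,0,1]]'; python3 - <<'E'
from h import *
st()
E
```

```text
clock: 9.4
ee_pos: [0.5287, -0.2124, 0.1309]
orientation: [1.509, 0.983, -1.51]
contact_force: [-0.5, -0.0, -2.7]
opening: 0.0259
clock: 9.9
ee_pos: [0.5287, -0.2123, 0.1157]
orientation: [1.509, 0.983, -1.51]
contact_force: [-0.2, 0.6, -3.3]
opening: 0.0258
t 9.90 tcp [ 0.5287 -0.2123  0.1157] x [-9.e-04  4.e-04 -1.e+00] z [-0.4049 -0.9143 -0.    ] F [-0.2  0.6 -3.3] T [-0.02  0.01  0.01] op 0.0258 q [-0.4   0.5   1.83  0.    0.81  1.58]
```

```bash
python3 -m pendant '[[0,0,-0.005,0,0,0,1],[0,0,-0.004,0,0,0,1],[0,0,-0.003,0,0,0,1],[0,0,0,0,0,0,1]]' 100; python3 -m pendant '[[0,0,-0.003,0,0,0,1],[0,0,-0.002,0,0,0,1],[0,0,0,0,0,0,1],[0,0,0,0,0,0,1]]';  python3 - <<'E'
from h import *
st()
d=optics.get_image("wrist");crop(d,320,200,60,60,6,"e3.png")
E
```

```text
clock: 10.4
ee_pos: [0.5294, -0.2127, 0.1046]
orientation: [1.51, 0.981, -1.509]
contact_force: [0.7, 0.1, 5.1]
opening: 0.0255
clock: 10.9
ee_pos: [0.5294, -0.2127, 0.0999]
orientation: [1.51, 0.981, -1.509]
contact_force: [0.2, -0.2, 6.0]
opening: 0.0253
t 10.90 tcp [ 0.5294 -0.2127  0.0999] x [ 1.e-03 -4.e-04 -1.e+00] z [-0.405  -0.9143 -0.    ] F [ 0.2 -0.2  6. ] T [0.05 0.1  0.02] op 0.0253 q [-0.4   0.53  1.83  0.    0.78  1.58]
```

View pics/e3.png

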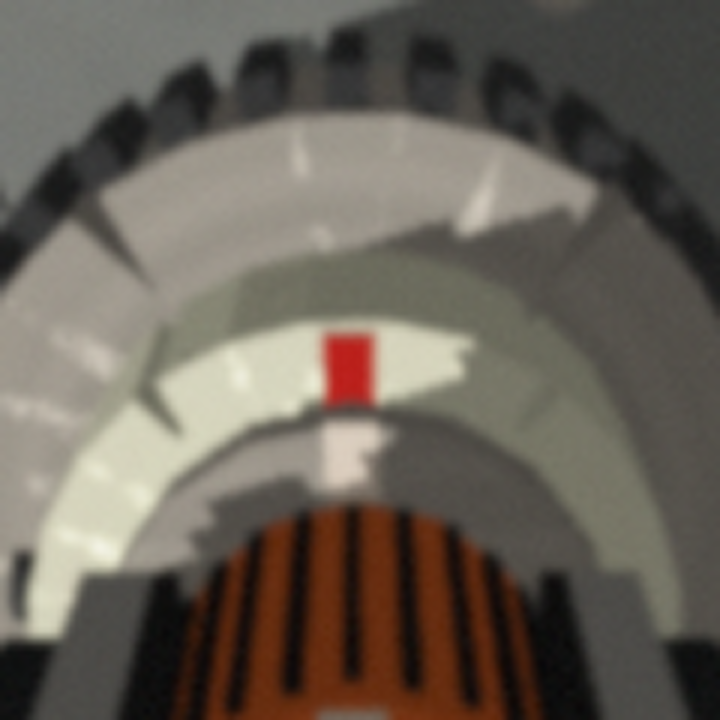

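The flange is nearly on the hub face. The spring force is normal, with about 1.5 mm left, so I press in small steps until the force rises above the spring's.

```bash
python3 -m pendant '[[0,0,-0.001,0,0,0,1],[0,0,0,0,0,0,1]]'; python3 -m pendant '[[0,0,-0.001,0,0,0,1],[0,0,0,0,0,0,1]]';python3 -m pendant '[[0,0,-0.0005,0,0,0,1],[0,0,0,0,0,0,1]]'
```

```text
clock: 11.2
ee_pos: [0.5294, -0.2127, 0.0989]
orientation: [1.51, 0.981, -1.508]
contact_force: [-0.5, -0.1, 6.0]
opening: 0.0257
clock: 11.45
ee_pos: [0.5295, -0.2127, 0.0985]
orientation: [1.51, 0.981, -1.508]
contact_force: [-3.1, 1.0, 11.1]
opening: 0.0258
clock: 11.7
ee_pos: [0.5295, -0.2127, 0.0985]
orientation: [1.51, 0.981, -1.508]
contact_force: [-3.4, 2.0, 16.7]
opening: 0.0255
```

```bash
python3 -m pendant '[[0,0,-0.0005,0,0,0,1],[0,0,0,0,0,0,1],[0,0,0,0,0,0,1]]'; python3 - <<'E'
from h import *
st()
d=optics.get_image("wrist");crop(d,320,200,60,60,6,"f_w.png")
d2=optics.get_image("scene");u,v=map(int,proj(d2,[.529,-.2125,.09]));crop(d2,u,v,30,30,12,"f_s.png")
ims=[cv2.resize(cv2.imread("pics/"+n),(400,400)) for n in("f_w.png","f_s.png")]
cv2.imwrite("pics/fin.png",np.hstack(ims)); cv2.imwrite("pics/fin_s.png",d2["frame"])
E
```

```text
clock: 12.08
ee_pos: [0.5295, -0.2127, 0.0985]
orientation: [1.51, 0.981, -1.508]
contact_force: [-5.8, 1.7, 22.2]
opening: 0.0256
t 12.07 tcp [ 0.5295 -0.2127  0.0985] x [ 1.5e-03 -6.0e-04 -1.0e+00] z [-0.4049 -0.9143 -0.    ] F [-5.8  1.7 22.2] T [ 0.39  0.94 -0.01] op 0.0256 q [-0.4   0.53  1.83  0.    0.78  1.58]
```

View pics/fin.png

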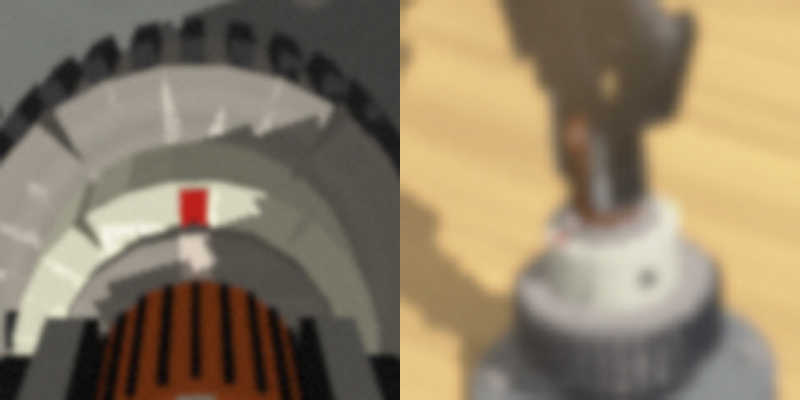

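View pics/fin_s.png

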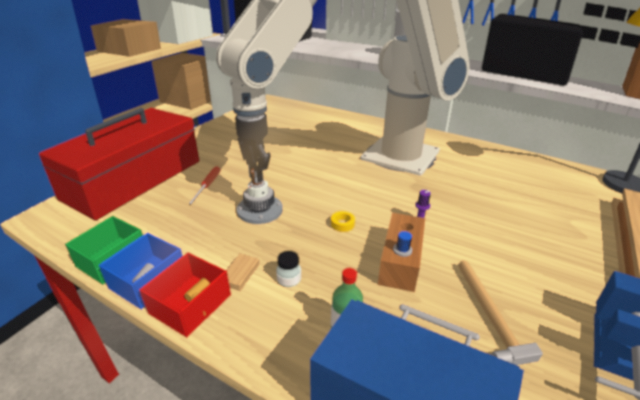

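Everything else is in place and the force rises with no further travel, so the flange is seated. I'll trim out the small side load and check that the height doesn't change.

```bash
python3 -m pendant '[[-0.0005,0.0002,0,0,0,0,1],[0,0,0,0,0,0,1],[0,0,0,0,0,0,1]]'; python3 -c "
from h import *
st()"; python3 -m pendant '[[-0.0005,0,-0.0003,0,0,0,1],[0,0,0,0,0,0,1],[0,0,0,0,0,0,1]]'; python3 -c "
from h import *
st()"
```

```text
clock: 12.55
ee_pos: [0.5295, -0.2127, 0.0985]
orientation: [1.51, 0.98, -1.507]
contact_force: [-2.2, 1.6, 19.4]
opening: 0.0254
t 12.55 tcp [ 0.5295 -0.2127  0.0985] x [ 0.0024 -0.001  -1.    ] z [-0.4049 -0.9144 -0.    ] F [-2.2  1.6 19.4] T [ 0.3   0.65 -0.02] op 0.0254 q [-0.4   0.53  1.83  0.    0.78  1.58]
clock: 12.92
ee_pos: [0.5295, -0.2127, 0.0985]
orientation: [1.511, 0.979, -1.507]
contact_force: [-2.5, 1.6, 21.1]
opening: 0.0254
t 12.93 tcp [ 0.5295 -0.2127  0.0985] x [ 0.0034 -0.0012 -1.    ] z [-4.049e-01 -9.144e-01 -3.000e-04] F [-2.5  1.6 21.1] T [ 0.44  0.56 -0.02] op 0.0254 q [-0.4   0.53  1.83  0.    0.78  1.58]
```

```bash
python3 -m pendant '[[0.0005,0,0,0,0,0,1],[0,0,0,0,0,0,1],[0,0,0,0,0,0,1],[0,0,0,0,0,0,1]]'; python3 -c "
from h import *
st()
from bench import ticket
print(ticket.hand_in())
st()"
```

```text
clock: 13.42
ee_pos: [0.5295, -0.2127, 0.0984]
orientation: [1.51, 0.98, -1.507]
contact_force: [-4.2, 2.0, 22.5]
opening: 0.0254
t 13.43 tcp [ 0.5295 -0.2127  0.0984] x [ 0.0025 -0.0011 -1.    ] z [-0.405  -0.9143 -0.    ] F [-4.2  2.  22.5] T [ 0.34  0.85 -0.02] op 0.0254 q [-0.4   0.53  1.83 -0.    0.78  1.58]
the job is handed in; nothing more can be done
None
the job is handed in; nothing more can be done
```

I took the orange keyed shaft out of the block, entered its pilot about 9 mm into the bore, and turned it 12° until the key lined up with the keyway. I then pushed it home against the spring and handed in at 13.4 s, with the gripper still holding it down.

**Last checks**
- **Seating:** the TCP stopped at z = 0.0984–0.0985 m, where I expected 0.0984 m from the grasp height. The upward force rose to about 22 N with no further travel. The spring and weight alone would give about 7 N, so the rest is taken by a stop.
- **Alignment:** the last wrist picture shows the flange line and the red keyway mark in line.
- **Other objects:** the last scene picture shows the blue shaft and everything else where it was.

**Not settled**
- **Side load:** about 4 N of side load and a 0.15° tilt remained. My attempt to trim it out lowered the load to about 2 N but increased the tilt, so I undid part of it.
- **Flange gap:** the pictures are too coarse to show the gap between flange and hub, so the seating rests on height and force alone.

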